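Line up a marked strip and open the drilling guard

ROBOT

A 6-joint arm with a two-finger parallel gripper is mounted at the origin on a cart in front of the work surface, level with it; the furniture and walls round the work are solid. World frame = base frame: x ahead of the robot, y to its left, z up, the work surface at z = 0. Lengths are in mm, angles in rad, forces in N, time in s.
With the tool pointing down it reaches from about 350 to 775 mm from the base axis. Payload 7.3 kg.
Tool frame: the origin (TCP) lies midway between the tips of the shut fingers; the grasp point (between the pads) lies 19 mm behind it; z points along the fingers, y is the line along which they close (so a half turn about z gives the same grasp; the last joint's range is limited). The gripper opens to 92 mm and grips with 3 to 60 N. Pads are 19 mm wide; open, the fingers measure 130 mm over their backs; the gripper's body (75 mm by 190 mm) begins 47 mm behind the grasp point.
Start: joints at [-1.376, 0.342, 1.524, -0, 1.275, -0.146], TCP at [175.499, -494.818, 226.741] pointing down, gripper open.
Joint ranges: [-2.53, 2.53], [-0.77, 2.02], [0.04, 2.7], [-1, 4.14], [0.28, 2.66], [-3.11, 3.11]. Speed limits (rad/s): [2.57, 2.57, 3.14, 3.14, 3.14, 3.14].

INTERFACE

Orientations are given as [roll, pitch, yaw] about the fixed x, y, z axes, in that order (R = Rz(yaw) Ry(pitch) Rx(roll)).
In Python, from plant import get_obs, capture, camera_model, close_job, search_frame, regions_of, pinpoint gives the robot as it stands. The module is installed in compiled form; this text tells all that it offers.
- The arm moves only by the shell command python3 -m pendant 'ROWS'. ROWS is JSON, one flat list of numbers, 7 for each row, row after row: the shift along the tool's x, y, z in units of 30 mm (1.0 is 30 mm), then the turn, a rotation vector about the tool's x, y, z in units of 4 degrees (1.0 is 4 degrees), then the closure, from -1 (fully open) to 1 (shut), so that 0 is half open. In form: [dx, dy, dz, wx, wy, wz, gripper, dx, dy, dz, wx, wy, wz, gripper, ...]. A call has 1 to 12 rows; each row shifts and turns the commanded pose from where the row before left it, along the tool's axes as they then stand; what a row does not reach is not made up. A row lasts 1/10 s, in which the tool goes at most 50 mm and 8.59 degrees, less where a joint would pass 70% of its speed; a pose out of reach is approached as far as the arm can. A call with a number of a shift or a turn outside -1 to 1 is refused whole. A call with a gripper value outside its range is refused whole. The fingers move at their own pace and stop on an object; the grip force is fixed at half the most. Time passes only in rows, so rows that do not move let the fingers close. It gives the time, the measured TCP pose, the force, the opening and the grip force at its end, in the units of the state.
- get_obs(): the state, without advancing time (a new reading comes with each control period).
- capture(name): name is "side" or "top"; returns the picture (400x640x3 uint8, red, green, blue); there is no depth.
- camera_model(name): a dict with "fov_y" (degrees; the focal length in pixels is half the picture's height over the tangent of half this angle, whatever the lens; pixels are square), "cx", "cy" (the principal point, pixels), "pose" (4x4, takes a point from camera to world coordinates). Camera axes: x right, y up, looking along -z (the intrinsics and any distortion apply to the point x, -y, -z); pixel columns grow to the right and rows downward; lengths in mm; the calibration is good to about 2 mm. A picture is of the moment at which its call begins. camera_model takes no time and is no camera call.
- close_job(): hands the job in; it is judged then, once.
Trained networks look in the newest picture that a camera, given by its name, has taken for a name from the list of things; names that differ only in an ending like _2 or _b are one class to them, and where a whole thing is asked for, a point or a joint stands for the part that bears it (a point fixed in the world has none). Each returns a list of dicts, best first, with "score" (0 to 1); they miss things now and then, are a little off and sometimes report something else, mostly with a low value. They report only what shows in the picture. A call takes as long as a camera call.
- search_frame(camera, thing): "location" ([column, row] in pixels, amid what is visible of it).
- regions_of(camera, thing): "pixels" (400x640 bool, what is visible of it) and "location" ([column, row] in pixels, amid what is visible of it).
- pinpoint(camera, thing): "location" ([column, row] in pixels: a listed point, or the origin of a listed thing).
The state is a dict: "time": time; "joint_positions": joint angles; "dq": joint speeds; "tau": joint torques, N m; "tool_pos": TCP position; "tcp_rot": TCP orientation; "contact_force": force on the tool from outside, world axes, zero at the start; "moment": the same for the moment, N m; "grip_width": finger opening in mm; "finger_force": force on a finger pad.
Only numpy, scipy, OpenCV 4.12 (cv2) and the standard library are available. Lean on these libraries where they do the work, as an engineer would, in place of code of your own. Each camera call takes 0.05 s, during which the arm holds its last target. There are 200 camera calls.

TASK

Slide the carriage of the small drilling fixture by its upright post until the ring marked on the strip sits under the point of the drill. Then free the guard gate: squeeze the catch with the round ears fully first, after it the catch with the flat ears; take the gate by its upright handle, swing it out past its click until it stands about square to the fixture, and finish while still holding the handle there, against the spring that pulls the gate back, with the strip still lined up. Leave the loose things on the board where they lie.

Things in the scene. Friction and masses are not known exactly. Their poses are not given: they have to be found in the camera images.
- station: The fixed drilling fixture: aluminium base 135 x 250 x 12 mm on a plywood board whose top is at z = 0.012. Origin under the base, below the header bar that spans the gate (header top 80 mm up); x points to its back (the gate is in front, at -x), y to its left (hinge side), z up. Nothing on it is over 126 mm above the origin.
- strip_mark (a point): Centre of the black ring (about 15 mm across) with a centre dot that marks the spot on the flat steel strip; on the strip's upper face. It moves with the carriage, along the fixture's y.
- drill_tip (a point): The point of the drill bit in the fixed grey drill head, about 11 mm above the strip, straight above the line along which the mark moves.
- carriage_grip (a point): On the black upright round post, 16 mm in diameter and 72 mm tall, on the right end (fixture -y) of the carriage that bears the strip; this point is on its axis, 13.5 mm below its top.
- carriage (a joint): Slide position of carriage and strip: 0 to 0.11 m, growing toward the fixture's +y. It slides stiffly (about 2 N) and stays where it is left.
- catch_round_mid (a point): The catch with ROUND ears, squeezed first. Two upright ears 42 mm tall, along the fixture's y (each a round post 14 mm in diameter): the one at +y fixed, the one at -y slides to it. Outer width 44 mm latched, 30 mm squeezed. Point: midway between the squeezed ears (15 mm to the fixed outer face, 29 mm to the unsqueezed one), 11 mm below their tops, 34 mm above the header.
- catch_round_slide (a joint): How far the catch with round ears is squeezed: 0 latched, 0.014 m fully squeezed; from 0.010 m on its bolt is clear of the gate. It needs about 4 N and stays where it is left.
- catch_flat_mid (a point): The catch with FLAT ears, squeezed second. Two upright ears 42 mm tall, along the fixture's y (each a plate 28 mm wide and 8 mm thick): the one at +y fixed, the one at -y slides to it. Outer width 44 mm latched, 30 mm squeezed. Point: midway between the squeezed ears (15 mm to the fixed outer face, 29 mm to the unsqueezed one), 11 mm below their tops, 34 mm above the header.
- catch_flat_slide (a joint): How far the catch with flat ears is squeezed: 0 latched, 0.014 m fully squeezed; from 0.010 m on its bolt is clear of the gate. It needs about 4 N and stays where it is left.
- handle_grip (a point): On the gate's handle, a black upright round post 16 mm in diameter and 70 mm tall on a short arm 58 mm in front of the gate; this point is on its axis, 17 mm below its top, where it can be pinched from above, 116 mm from the hinge axis. It moves with the gate.
- gate_hinge (a point): On the gate's upright hinge axis, at the height of handle_grip.
- gate (a joint): Gate angle: 0 closed, growing as it swings out to the front (clockwise seen from above), stop at 1.7 rad. A spring always pulls it shut (about 1.5 N at the handle when closed, 3 N when wide); a spring detent between 0.6 and 1.2 rad raises the pull to about 6 N at the handle and snaps over at 0.9 to 1.05 rad. Let go when wide, the gate falls back against the detent at about 1.19 rad.
- ferrule_tin: Bystander on the board: round white tin, 64 mm across, 30 mm high. Origin at the centre of its underside.
- terminal_block_1: Bystander on the board: grey flat terminal block, 42x44x8 mm. Origin at the centre of its underside.
- terminal_block_2: Bystander on the board: grey flat terminal block, 42x44x8 mm. Origin at the centre of its underside.
- drill_bit_2: Bystander on the board: plain drill bit lying flat, 85 mm long. Origin at the centre of its underside.
- tape_2: Bystander on the board: roll of tape lying flat, 57 mm across, 19 mm high. Origin at the centre of its underside.
- hex_key: Bystander on the board: hexagon key lying flat, 34x114x7 mm. Origin at the centre of its underside.
- step_drill: Bystander on the board: step drill bit lying flat, 62 mm long. Origin at the centre of its underside.

How it is judged:
By the outcome, as a careful person would: the job done as asked, in the order asked, and still so for the second after the job is handed in, while the arm keeps its last pose, push and grip.
It also fails if it takes over 64 s, if anything falls off the work surface, if the arm or the gripper's body presses on something with over 40 N, if the wrist force passes 120 N, or if a joint passes its speed limit or range.

## Working session

There is one attempt and no reset: what is moved stays moved. The work goes in short steps, Python scripts to look and compute and a shell command to move; the robot and the scene stay as the last step left them, time stands still between calls to the robot, and variables do not carry over. Pictures are saved under pics/ and viewed, at most 10 in all, crops included, and the job is handed in when it is done.

```bash
mkdir -p pics
cat > h.py <<'E'
import numpy as np, cv2
from plant import *
from scipy.spatial.transform import Rotation as R
def f(c): return 200/np.tan(np.radians(c["fov_y"])/2)
def proj(name,P):
    c=camera_model(name);T=np.linalg.inv(np.array(c["pose"]));p=T[:3,:3]@np.array(P)+T[:3,3]
    return np.array([c["cx"]+f(c)*p[0]/-p[2], c["cy"]-f(c)*p[1]/-p[2]])
def ray(name,uv):
    c=camera_model(name);T=np.array(c["pose"]);d=np.array([(uv[0]-c["cx"])/f(c),-(uv[1]-c["cy"])/f(c),-1])
    return T[:3,3],T[:3,:3]@d
def onz(name,uv,z):
    o,d=ray(name,uv);return o+d*(z-o[2])/d[2]
def tri(obs):
    A=np.zeros((3,3));b=np.zeros(3)
    for n,uv in obs:
        o,d=ray(n,uv);d=d/np.linalg.norm(d);M=np.eye(3)-np.outer(d,d);A+=M;b+=M@o
    x=np.linalg.solve(A,b);return x,[np.round(proj(n,x)-uv,1) for n,uv in obs]
E
python3 - <<'E'
from h import *
for n in("side","top"):
    c=camera_model(n);print({k:v for k,v in c.items() if k!="pose"},np.round(c["pose"],3).tolist())
    cv2.imwrite(f"pics/{n}0.png",capture(n)[:,:,::-1])
for t in["station","strip_mark","drill_tip","carriage_grip","catch_round_mid","catch_flat_mid","handle_grip","gate_hinge"]:
    L={}
    for n in("side","top"):
        r=pinpoint(n,t);L[n]=[(np.round(x["location"],1).tolist(),round(x["score"],2)) for x in r[:2]]
    print(t,L)
    if L["side"] and L["top"]:
        x,e=tri([(n,np.array(L[n][0][0])) for n in L]);print("   ",np.round(x,1),e)
E
```

```text
{'fov_y': 45.227496460694496, 'cx': 326.5141003446014, 'cy': 202.5906062487491} [[-1.0, 0.02, 0.002, 523.18], [-0.012, -0.67, 0.743, 618.364], [0.017, 0.743, 0.67, 668.617], [0.0, 0.0, 0.0, 1.0]]
{'fov_y': 49.31285241871806, 'cx': 314.0122815847708, 'cy': 202.69271912346503} [[-0.026, 0.992, -0.123, 422.701], [-0.998, -0.032, -0.046, -20.339], [-0.049, 0.122, 0.991, 945.901], [0.0, 0.0, 0.0, 1.0]]
station {'side': [([319.3, 233.2], 0.56)], 'top': [([331.0, 204.5], 0.97)]}
    [533.2 -13.8  20.7] [array([0.2, 0. ]), array([ 0. , -0.2])]
strip_mark {'side': [([288.5, 210.3], 0.65), ([372.5, 252.2], 0.56)], 'top': [([349.3, 175.4], 0.57)]}
    [592.4 -54.4  39.8] [array([0.7, 0.1]), array([ 0. , -0.7])]
drill_tip {'side': [([291.7, 221.9], 0.81)], 'top': [([331.5, 179.1], 0.86), ([367.5, 255.7], 0.69)]}
    [584.1 -16.7  46. ] [array([0.4, 0.1]), array([ 0. , -0.4])]
carriage_grip {'side': [([289.6, 148.8], 0.69), ([322.7, 203.2], 0.58)], 'top': [([414.2, 163.3], 0.84)]}
    [ 599.5 -180.6   94. ] [array([-0.5, -0.1]), array([-0. ,  0.5])]
catch_round_mid {'side': [([318.1, 205.8], 0.83)], 'top': [([309.6, 198.5], 0.81)]}
    [534.2  25.6 126.4] [array([0.7, 0.1]), array([ 0. , -0.6])]
catch_flat_mid {'side': [([314.9, 177.2], 0.68)], 'top': [([352.3, 194.3], 0.7)]}
    [541.2 -55.8 121.5] [array([1.1, 0.2]), array([ 0.1, -1.1])]
handle_grip {'side': [([360.2, 182.2], 0.72)], 'top': [([341.7, 234.0], 0.63)]}
    [463.3 -32.7 131.5] [array([-0.2, -0. ]), array([-0. ,  0.2])]
gate_hinge {'side': [([328.9, 223.4], 0.92)], 'top': [([288.2, 211.4], 0.95)]}
    [513.4  66.8 125.6] [array([2.2, 0.4]), array([ 0.1, -1.9])]
```

View pics/side0.png

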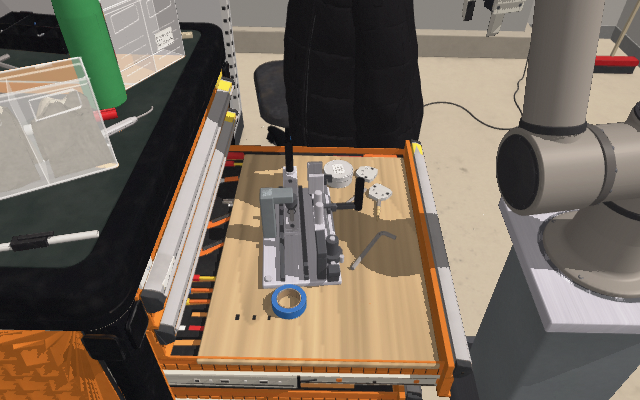

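View pics/top0.png

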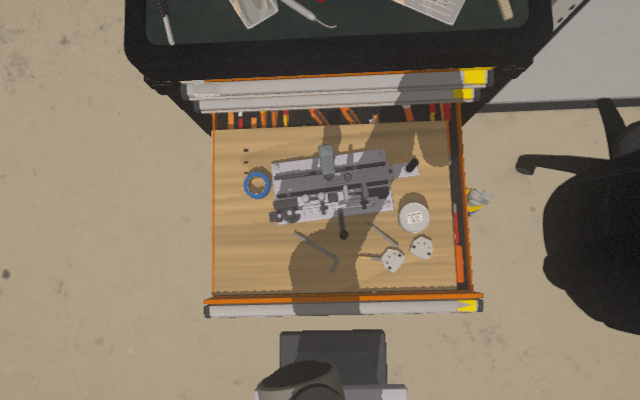

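Run:
```python
from h import *
o=get_obs();print({k:np.round(o[k],3).tolist() for k in("time","tool_pos","tcp_rot","grip_width","joint_positions")})
print(np.round(R.from_euler("xyz",o["tcp_rot"]).as_matrix(),3))
t=cv2.imread("pics/top0.png")[130:290,220:470];s=cv2.imread("pics/side0.png")[130:320,190:420]
t=cv2.resize(t,(800,512),interpolation=cv2.INTER_CUBIC);s=cv2.resize(s,(690,570),interpolation=cv2.INTER_CUBIC)
cv2.imwrite("pics/tc.png",t);cv2.imwrite("pics/sc.png",s)
for n in["top","side"]:
  capture(n)
g={}
for th in["strip_mark","drill_tip","carriage_grip","catch_round_mid","catch_flat_mid","handle_grip","gate_hinge"]:
    ob=[]
    for n in("side","top"):
        r=pinpoint(n,th)
        if r: ob.append((n,np.array(r[0]["location"])))
    if len(ob)==2:
        x,e=tri(ob);print(th,np.round(x,1),e[0], "z fixed:",[np.round(onz(n,u,{'c':126,'h':131,'g':131,'s':40,'d':51}[th[0]] if 'carr' not in th else 94)[:2],1).tolist() for n,u in ob])
```

```text
{'time': 0.9, 'tool_pos': [175.474, -494.812, 226.737], 'tcp_rot': [3.142, 0.0, 0.341], 'grip_width': 91.934, 'joint_positions': [-1.376, 0.342, 1.524, -0.0, 1.275, -0.146]}
[[ 0.943  0.334 -0.   ]
 [ 0.334 -0.943 -0.   ]
 [-0.     0.    -1.   ]]
strip_mark [590.1 -49.3  45.3] [-0.5 -0.1] z fixed: [[589.7, -54.7], [592.0, -49.5]]
drill_tip [559.7 111.6 176.2] [7.  1.2] z fixed: [[582.0, -20.1], [569.7, 133.4]]
carriage_grip [ 601.8 -180.4   95.4] [-1.4 -0.3] z fixed: [[599.1, -181.3], [605.0, -180.9]]
catch_round_mid [535.4  28.  129.4] [-0. -0.] z fixed: [[535.4, 24.2], [535.9, 28.2]]
catch_flat_mid [538.4 -52.6 124.1] [-0.4 -0.1] z fixed: [[537.6, -50.1], [538.8, -52.6]]
handle_grip [466.4 -37.2 119.8] [0.1 0. ] z fixed: [[467.8, -23.8], [465.7, -36.9]]
gate_hinge [512.7  67.6 118.7] [1.8 0.3] z fixed: [[515.7, 79.4], [508.5, 66.5]]
```

View pics/tc.png

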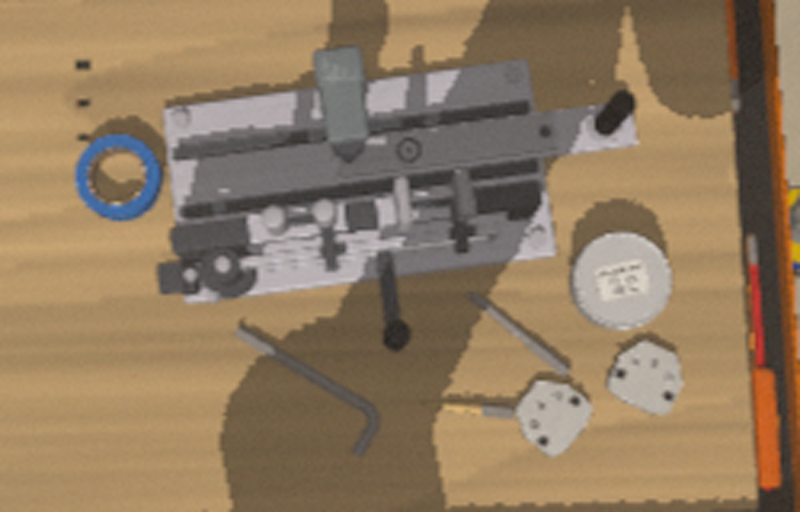

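View pics/sc.png

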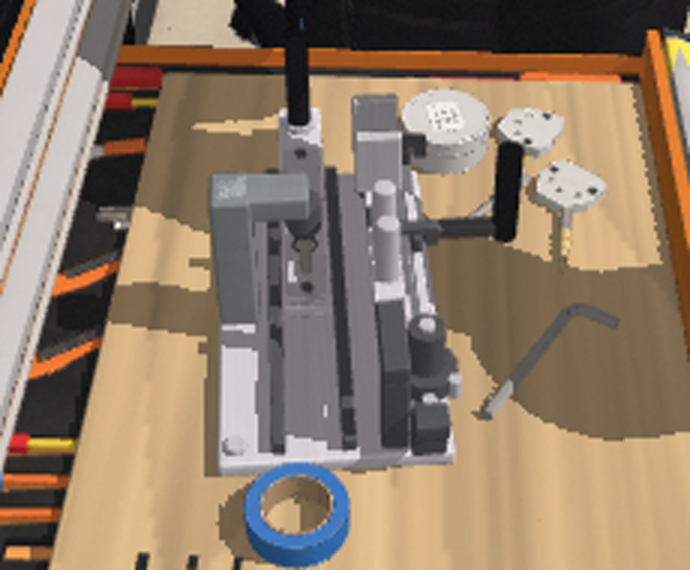

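```bash
cat >> h.py <<'E'
def rem(p,yaw):
    "remaining grasp-point move: turn wz first, then shift in tool axes, units"
    o=get_obs();q=np.array(o["tool_pos"]);M=R.from_euler("xyz",[np.pi,0,yaw]).as_matrix()
    t=np.array(p)-19*M[:,2]*-1*-1 if False else np.array(p)+19*M[:,2]
    Rc=R.from_euler("xyz",o["tcp_rot"]).as_matrix()
    print("turn",np.round(np.degrees(R.from_matrix(Rc.T@M).as_rotvec())/4,2),"shift",np.round(M.T@(t-q)/30,3),"now",np.round(q,1),"t",o["time"],"w",round(o["grip_width"],1),"F",np.round(o["contact_force"],1),o["finger_force"])
E
python3 - <<'E'
from h import *
for a,b in[((271.6,164.4),(384.1,149.4)),((278.8,223.8),(393.4,209.1))]:
    A=onz("top",a,24);B=onz("top",b,24);d=A-B;print(A.round(1),B.round(1),np.arctan2(-d[0],d[1]),np.linalg.norm(d))
A=onz("top",(347.5,176.9),40);print("mark",A)
rem([600,-181,200],.088)
E
```

```text
[624.1 112.1  24. ] [ 648.  -131.5   24. ] 0.09762818392174517 244.8075859538645
[494.7  98.5  24. ] [ 518.4 -145.1   24. ] 0.09727915730483228 244.80567719262606
mark [587.90605525 -50.43302122  40.        ]
turn [ 0.   -0.    3.62] shift [15.014 -9.177  1.524] now [ 175.5 -494.8  226.7] t 1.7 w 92.0 F [-1.1  0.7 -0.3] 0.0
```

```bash
python3 -m pendant '[0,0,0,0,0,0.88,-0.3, 0,0,0,0,0,0.88,-0.3, 0,0,0,0,0,0.88,-0.3, 0,0,0,0,0,0.88,-0.3, 0.94,-0.57,0,0,0,0,-0.3, 0.94,-0.57,0,0,0,0,-0.3, 0.94,-0.57,0,0,0,0,-0.3, 0.94,-0.57,0,0,0,0,-0.3, 0.94,-0.57,0,0,0,0,-0.3, 0.94,-0.57,0,0,0,0,-0.3, 0.94,-0.57,0,0,0,0,-0.3, 0.94,-0.57,0,0,0,0,-0.3]'
python3 -m pendant '[0.94,-0.57,0,0,0,0,-0.3, 0.94,-0.57,0,0,0,0,-0.3, 0.94,-0.57,0,0,0,0,-0.3, 0.94,-0.57,0,0,0,0,-0.3, 0.94,-0.57,0,0,0,0,-0.3, 0.94,-0.57,0,0,0,0,-0.3, 0.94,-0.57,0,0,0,0,-0.3, 0.94,-0.57,0,0,0,0,-0.3, 0,0,0.5,0,0,0,-0.3, 0,0,0.5,0,0,0,-0.3, 0,0,0,0,0,0,-0.3]'
python3 -c "
from h import *
rem([600,-181,98],.095)
cv2.imwrite('pics/s1.png',cv2.resize(capture('side')[60:250,200:390,::-1],(570,570),interpolation=cv2.INTER_CUBIC))"
```

```text
time: 2.9
tool_pos: [388.1, -336.3, 226.8]
tcp_rot: [3.141, -0.0, 0.095]
contact_force: [-0.3, -0.1, 0.4]
grip_width: 60.0
finger_force: 0.0
time: 4.0
tool_pos: [597.7, -178.8, 194.3]
tcp_rot: [-3.139, 0.004, 0.096]
contact_force: [-0.2, 0.2, 0.0]
grip_width: 59.8
finger_force: 0.0
turn [-0.03  0.06  0.01] shift [0.068 0.079 3.843] now [ 597.7 -178.8  194.3] t 4.0 w 59.8 F [-0.2  0.2  0. ] 0.0
```

View pics/s1.png

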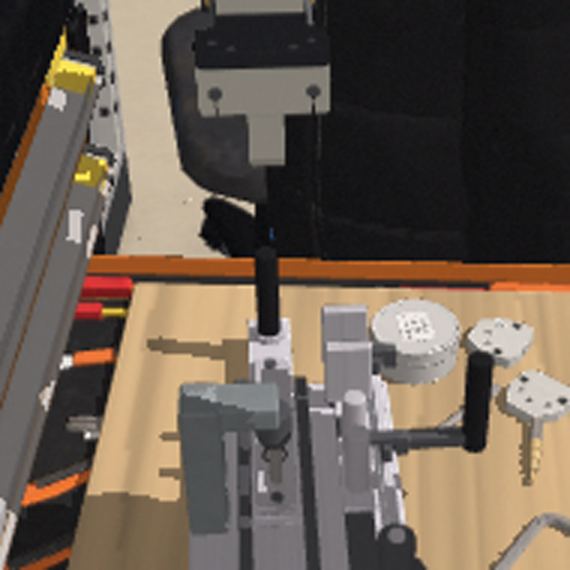

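```bash
python3 -m pendant '[0.06,0.08,0.8,0,0,0,-0.3, 0,0,0.8,0,0,0,-0.3, 0,0,0.8,0,0,0,-0.3, 0,0,0.8,0,0,0,-0.3, 0,0,0.6,0,0,0,-0.3, 0,0,0,0,0,0,1, 0,0,0,0,0,0,1, 0,0,0,0,0,0,1, 0,0,0,0,0,0,1, 0,0,0,0,0,0,1]'
python3 - <<'E'
from h import *
rem([600,-181,98],.095)
for n in("side","top"):
    capture(n)
    for t in("strip_mark","drill_tip"):
        print(n,t,[(np.round(r["location"],1).tolist(),round(r["score"],2), np.round(onz(n,r["location"],40 if t[0]=="s" else 51),1).tolist()) for r in pinpoint(n,t)[:3]])
E
```

```text
time: 5.05
tool_pos: [601.2, -182.1, 83.8]
tcp_rot: [3.141, -0.001, 0.095]
contact_force: [0.2, 0.3, -0.2]
grip_width: 23.9
finger_force: 0.0
turn [ 0.01 -0.02  0.  ] shift [-0.035 -0.039  0.159] now [ 601.2 -182.1   83.8] t 5.05 w 23.9 F [ 0.2  0.3 -0.2] 0.0
side strip_mark [([288.1, 211.2], 0.83, [594.3, -52.1, 40.0])]
side drill_tip [([293.7, 220.7], 0.68, [581.0, -15.1, 51.0])]
top strip_mark [([353.7, 177.3], 0.8, [586.6, -63.4, 40.0])]
top drill_tip [([330.2, 180.1], 0.76, [580.4, -13.9, 51.0])]
```

```bash
python3 -m pendant '[0,0,0,0,0,0,1, 0,0,0,0,0,0,1, 0,0,0,0,0,0,1, 0,-0.25,0,0,0,0,1, 0,-0.25,0,0,0,0,1, 0,-0.25,0,0,0,0,1, 0,-0.25,0,0,0,0,1, 0,0,0,0,0,0,1]'
python3 - <<'E'
from h import *
rem([601.2,-182.1,102.8],.095)
for n in("side","top"):
    im=capture(n)
    if n=="side": cv2.imwrite('pics/s2.png',cv2.resize(im[180:240,255:330,::-1],(750,600),interpolation=cv2.INTER_CUBIC))
    for t in("strip_mark","drill_tip"):
        print(n,t,[(np.round(r["location"],1).tolist(),round(r["score"],2), np.round(onz(n,r["location"],40 if t[0]=="s" else 51),1).tolist()) for r in pinpoint(n,t)[:3]])
E
```

```text
time: 6.15
tool_pos: [597.8, -151.0, 83.2]
tcp_rot: [-3.142, -0.0, 0.096]
contact_force: [-1.4, 1.0, 6.2]
grip_width: 14.9
finger_force: 30.0
turn [-0.   -0.    0.01] shift [ 0.013  1.044 -0.02 ] now [ 597.8 -151.    83.2] t 6.15 w 14.9 F [-1.4  1.   6.2] 30.001109540462494
side strip_mark [([290.6, 223.1], 0.84, [587.4, -19.8, 40.0])]
side drill_tip [([291.8, 218.7], 0.56, [584.8, -20.3, 51.0])]
top strip_mark [([331.9, 177.9], 0.57, [586.9, -17.6, 40.0])]
top drill_tip [([328.9, 176.4], 0.71, [588.3, -11.5, 51.0])]
```

View pics/s2.png

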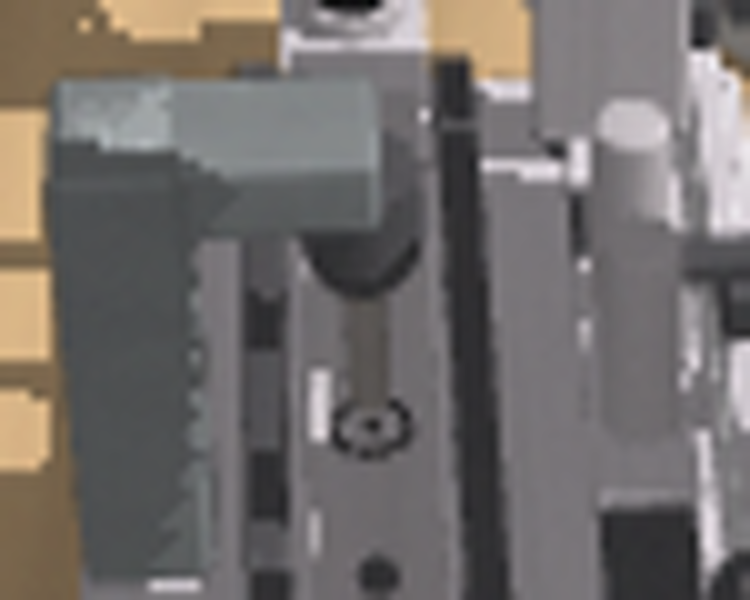

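Run:
```python
from h import *
a=cv2.imread("pics/side0.png").mean(2).astype(int)
print("before, cols 286-298, rows 206-228");print(np.c_[np.arange(206,229),a[206:229,286:299]])
capture("side");b=capture("side").mean(2).astype(int)
print("now");print(np.c_[np.arange(206,229),b[206:229,286:299]])
for z in(40,51):print(z,proj("side",[586,-14,z]),proj("side",[586,-20,z]),proj("top",[586,-14,z]))
print([onz("top",(328.4,179.5),z).round(1) for z in(51,70)])
```

```text
before, cols 286-298, rows 206-228
[[206  53  51  52  54  58  64  67  73  54  48  76 116 127]
 [207  95  48  53  56  60  65  68  56  50  59 110 114 127]
 [208 113  78  48  49  50  51  51  50  60 109 113 114 126]
 [209 113 112  51  41  56  48  57  60  47 113 113 114 127]
 [210 114  94  46  92  82  86  84  86  66  71 113 113 126]
 [211 112  71  66  97  87  90  88  87 109  49 113 116 126]
 [212 112  68  68  96  88  90  89  90  74  86 113 117 126]
 [213 113 110  70  52  86  91  87  82  67 111 115 112 125]
 [214 112 114 110 100  86  89  88  84 108 112 114 113 125]
 [215 112 114 113 104  87  90  87  83 111 113 114 113 111]
 [216 112 114 114 103  86  89  87  84 110 112 113 114 111]
 [217 186 191 114  93  84  88  88  84 111 114 112 114 113]
 [218 191 196 114 111  84  89  89  85 110 112 113 114 118]
 [219 208 195 114 113  86  88  88  84 110 112 113 112 111]
 [220 208 195 115 112  97  88  89  83 110 112 113 111 110]
 [221 204 195 115 113 110 105  98 108 110 111 113 112 114]
 [222 203 195 190 114 112 112 109 109 109 112 111 113 114]
 [223 201 195 195 114 111 112  95 108 109 111 112 112 115]
 [2
[... 1189 characters left out ...]
01 193  65  64 105 101  96 104 104  47 109 110 109]
 [222 199 192  75 107 108  70  35 106 108  64  90 108 109]
 [223 197 192  45  90 108 105 103 106 107  47  86 109 109]
 [224 119 120  85  33  52  88  88  69  39  63 107 109 109]
 [225 107 110 108 105  84  67  65  63 101 105 109 109 110]
 [226 108 110 110 109 106 106 105 103 105 108 108 109 110]
 [227 108 110 110 110 108 108 108 107 106 108 108 109 108]
 [228 108 109 109 109 108 107 108 106 105 108 109 108 110]]
40 [291.13008248 225.30270212] [291.34488818 223.03436359] [330.21542178 178.39412982]
51 [290.93388464 221.05120619] [291.15145808 218.78538916] [330.14901122 177.4576385 ]
[array([581.8, -10.2,  51. ]), array([578.4, -10.4,  70. ])]
```

```bash
python3 -m pendant '[0,-0.14,0,0,0,0,1, 0,-0.14,0,0,0,0,1, 0,0,0,0,0,0,1]'
python3 - <<'E'
from h import *
b=capture("side").mean(2).astype(int)
print(np.c_[np.arange(217,231),b[217:231,286:300]])
cv2.imwrite('pics/t3.png',cv2.resize(capture("top")[155:205,295:365,::-1],(700,500),interpolation=cv2.INTER_CUBIC))
E
```

```text
time: 6.85
tool_pos: [597.1, -143.2, 83.2]
tcp_rot: [3.141, -0.0, 0.095]
contact_force: [-1.5, 0.2, 6.5]
grip_width: 15.3
finger_force: 30.0
[[217 182 188 112  91  81  86  85  81 109 109 110 111 110 121]
 [218 187 193 112 108  83  86  85  83 108 109 109 111 114 120]
 [219 204 192 112 110  81  86  85  82 108 110 110 110 106 125]
 [220 203 193 112 111  93  85  85  81 108 109 110 111 107 127]
 [221 201 193 111 110 106 103  97 106 109 110 109 110 110 122]
 [222 200 193 186 112  89  70  69  88  89 108 110 110 110 122]
 [223 197 193 192  75  67  65  85  87  48  69 109 110 111 122]
 [224 119 121  75  65 104 106  87 105 103  66  71 110 109 123]
 [225 108 110  26 106 108  71  34 107 107  66  64 110 110 122]
 [226 107 111  42  70 108 106  84 107 107  45  85 110 109 122]
 [227 108 111  84  45  52  88  87  69  52  63 106 110 110 122]
 [228 108 110 108 106  83  68  66  64 103 105 110 110 109 121]
 [229 107 110 110 110 106 105 105 103 106 109 110 109 112 120]
 [230 108 108 110 109 108 108 108 107 106 108 109 111 108 120]]
```

View pics/t3.png

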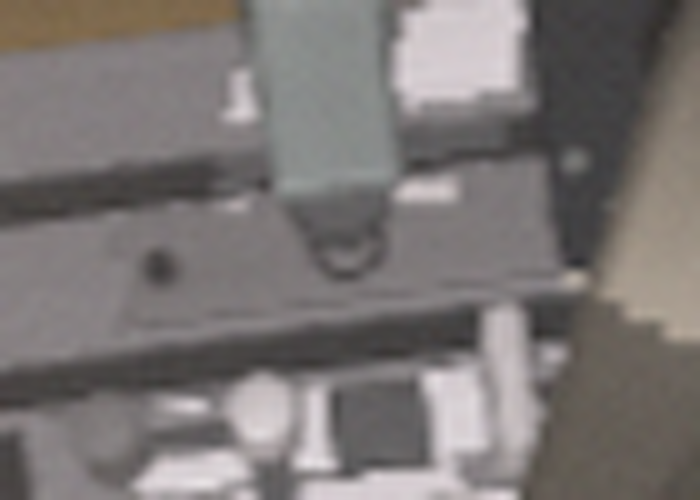

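```bash
python3 -m pendant '[0,-0.035,0,0,0,0,1, 0,0,0,0,0,0,1, 0,0,0,0,0,0,-0.3, 0,0,0,0,0,0,-0.3, 0,0,0,0,0,0,-0.3, 0,0,0,0,0,0,-0.3]'
python3 - <<'E'
from h import *
b=capture("side").mean(2).astype(int)
print(np.c_[np.arange(219,230),b[219:230,286:300]])
y=np.array([-.0968,.9953,0])
for a,c,o in[((305.9,197.8),(320.9,195.6),8),((345.6,192.5),(364.4,190.5),11)]:
    A=onz("top",a,137);C=onz("top",c,137);print(A.round(1),C.round(1),"mid",(A-o*y).round(1))
rem([534,27,160],.096)
E
```

```text
time: 7.55
tool_pos: [596.8, -142.4, 82.3]
tcp_rot: [-3.141, 0.001, 0.095]
contact_force: [1.1, 0.5, -0.4]
grip_width: 42.4
finger_force: 0.0
[[219 204 194 112 110  82  85  85  83 108 110 110 110 107 125]
 [220 204 193 113 111  94  85  85  80 108 109 110 110 108 126]
 [221 202 193 112 109 108 102  95 105 107 109 110 110 109 122]
 [222 200 194 187 112 108  90  88  89 107 108 109 111 111 122]
 [223 197 193 192  74  39  66  67  48  39  88 110 110 111 121]
 [224 120 121  87  66 103 105 106 104 102  50  69 109 110 121]
 [225 107 110  29 107 107  89  41 107 106  63  65 109 111 122]
 [226 107 110  24 110 109  86  63 106 105  45  84 109 109 122]
 [227 109 110  63  54  90 106 105 108  69  61 105 109 109 120]
 [228 108 110 107  85  48  53  52  68  64 105 109 110 112 120]
 [229 108 110 110 108 105 103 103 103 104 108 108 109 113 120]]
[533.2  32.1 137. ] [536.4   3.8 137. ] mid [534.   24.1 137. ]
[540.7 -42.6 137. ] [543.3 -77.8 137. ] mid [541.8 -53.6 137. ]
turn [-0.    0.01 -0.01] shift [-1.544 -5.822 -1.953] now [ 596.8 -142.4   82.4] t 7.6 w 46.4 F [0.3 0.4 0.1] 0.0
```

```bash
python3 -m pendant '[0,0,-0.9,0,0,0,-0.3, 0,0,-1,0,0,0,-0.3, 0,0,-1,0,0,0,-0.52, 0,0,-0.2,0,0,0,-0.52, -0.2,-0.72,0,0,0,0,-0.52, -0.2,-0.72,0,0,0,0,-0.52, -0.2,-0.72,0,0,0,0,-0.52, -0.2,-0.72,0,0,0,0,-0.52, -0.2,-0.72,0,0,0,0,-0.52, -0.2,-0.72,0,0,0,0,-0.52, -0.2,-0.72,0,0,0,0,-0.52, -0.14,-0.72,0,0,0,0,-0.52]'
python3 -m pendant '[0,0,0,0,0,0,-0.52, 0,0,0,0,0,0,-0.52]'
python3 - <<'E'
from h import *
rem([534,25.5,126],.096)
im=capture("side");cv2.imwrite('pics/s4.png',cv2.resize(im[120:260,240:400,::-1],(800,600)[0:1]+(600,) if 0 else (686,600),interpolation=cv2.INTER_CUBIC))
E
```

```text
time: 8.8
tool_pos: [533.6, 25.9, 174.7]
tcp_rot: [-3.141, 0.002, 0.095]
contact_force: [0.7, 0.7, -0.9]
grip_width: 69.3
finger_force: 0.0
time: 9.0
tool_pos: [534.4, 25.1, 175.1]
tcp_rot: [3.141, 0.001, 0.096]
contact_force: [0.9, -1.2, 0.2]
grip_width: 69.7
finger_force: 0.0
turn [0.   0.01 0.  ] shift [-0.012 -0.014  2.271] now [534.4  25.1 175.1] t 9.0 w 69.7 F [ 0.9 -1.2  0.2] 0.0
```

View pics/s4.png

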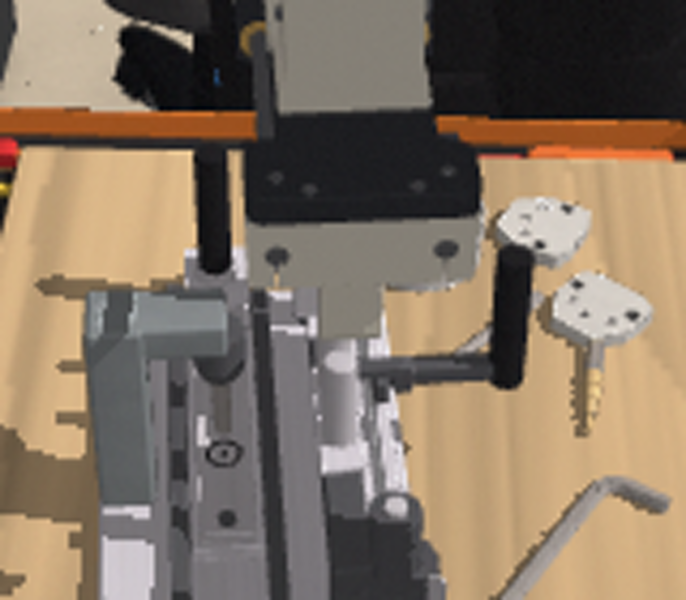

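```bash
python3 -m pendant '[0,0,0.5,0,0,0,-0.52, 0,0,0.5,0,0,0,-0.52, 0,0,0.5,0,0,0,-0.52, 0,0,0.5,0,0,0,-0.52, 0,0,0.25,0,0,0,-0.52, 0,0,0,0,0,0,-0.52]'; python3 -m pendant '[0,0,0,0,0,0,0.4, 0,0,0,0,0,0,0.4, 0,0,0,0,0,0,0.4, 0,0,0,0,0,0,0.4, 0,0,0,0,0,0,0.4, 0,0,0,0,0,0,0.4, 0,0,0,0,0,0,0.4]'
```

```text
time: 9.65
tool_pos: [534.1, 24.4, 107.1]
tcp_rot: [-3.141, 0.002, 0.094]
contact_force: [-0.3, 0.2, -1.1]
grip_width: 70.1
finger_force: 0.0
time: 10.35
tool_pos: [535.1, 24.7, 108.9]
tcp_rot: [3.141, -0.002, 0.095]
contact_force: [0.8, -4.3, 4.9]
grip_width: 29.1
finger_force: 30.1
```

```bash
python3 -m pendant '[0,0,0,0,0,0,-0.52, 0,0,0,0,0,0,-0.52, 0,0,0,0,0,0,-0.52, 0,0,0,0,0,0,-0.52, 0,0,-0.7,0,0,0,-0.52, 0,0,-0.7,0,0,0,-0.52, 0,0,-0.7,0,0,0,-0.52, 0,0.65,0,0,0,0,-0.52, 0,0.65,0,0,0,0,-0.52, 0,0.65,0,0,0,0,-0.52, 0,0.65,0,0,0,0,-0.52, 0,0,0,0,0,0,-0.52]'
python3 - <<'E'
from h import *
rem([541,-53,126],.096)
for n in("top","side"):
    capture(n)
    for t in ("handle_grip","gate_hinge","strip_mark","drill_tip","catch_round_mid"):
        print(n,t,[(np.round(r["location"],1).tolist(),round(r["score"],2)) for r in pinpoint(n,t)[:1]])
E
```

```text
time: 11.55
tool_pos: [542.1, -54.3, 171.0]
tcp_rot: [3.141, 0.0, 0.093]
contact_force: [0.4, 0.3, -0.4]
grip_width: 69.7
finger_force: 0.0
turn [ 0.    0.   -0.05] shift [-0.033 -0.045  2.133] now [542.1 -54.3 171. ] t 11.55 w 69.7 F [ 0.4  0.3 -0.4] 0.0
top handle_grip [([338.9, 234.6], 0.95)]
top gate_hinge []
top strip_mark []
top drill_tip []
top catch_round_mid []
side handle_grip [([360.3, 184.2], 0.59)]
side gate_hinge [([329.5, 226.3], 0.66)]
side strip_mark [([292.5, 224.7], 0.59)]
side drill_tip [([292.7, 220.6], 0.6)]
side catch_round_mid [([318.9, 204.8], 0.77)]
```

```bash
python3 -m pendant '[0,-0.03,0.5,0,0,0,-0.52, 0,0,0.5,0,0,0,-0.52, 0,0,0.5,0,0,0,-0.52, 0,0,0.5,0,0,0,-0.52, 0,0,0.1,0,0,0,-0.52, 0,0,0,0,0,0,-0.52]'; python3 -m pendant '[0,0,0,0,0,0,0.4, 0,0,0,0,0,0,0.4, 0,0,0,0,0,0,0.4, 0,0,0,0,0,0,0.4, 0,0,0,0,0,0,0.4, 0,0,0,0,0,0,0.4, 0,0,0,0,0,0,0.4]'
python3 - <<'E'
from h import *
print(tri([("top",np.array([338.9,234.6])),("side",np.array([360.3,184.2]))]))
E
```

```text
time: 12.75
tool_pos: [541.7, -51.6, 108.0]
tcp_rot: [-3.141, 0.001, 0.095]
contact_force: [0.6, 0.3, 0.3]
grip_width: 69.9
finger_force: 0.0
time: 13.45
tool_pos: [542.7, -55.0, 109.1]
tcp_rot: [3.136, -0.002, 0.095]
contact_force: [-0.9, -16.3, 2.9]
grip_width: 29.6
finger_force: 30.0
(array([462.84113958, -27.5342302 , 131.18941688]), [array([ 0. , -0.1]), array([0.1, 0. ])])
```

```bash
python3 -m pendant '[0,0,0,0,0,0,-0.52, 0,0,0,0,0,0,-0.52, 0,0,0,0,0,0,-0.52, 0,0,0,0,0,0,-0.52, 0,0,-0.7,0,0,0,-0.52, 0,0,-0.7,0,0,0,-0.52, 0,0,-0.8,0,0,0,-0.52, 0,0,-0.8,0,0,0,-0.52, 0,0,-0.5,0,0,0,-0.52]'
python3 - <<'E'
from h import *
x,e=tri([("top",np.array([343.7,234.2])),("side",np.array([360.7,178]))]);print(x,e)
t=capture("top");s=capture("side")
v=np.hstack([cv2.resize(t[200:260,310:375,::-1],(390,360),interpolation=cv2.INTER_CUBIC),cv2.resize(s[160:225,330:395,::-1],(360,360),interpolation=cv2.INTER_CUBIC)])
cv2.imwrite("pics/h5.png",v)
for n in("top","side"):
  print(n,[(np.round(r["location"],1).tolist(),round(r["score"],2)) for r in regions_of(n,"handle_grip")[:1]])
rem([463,-33,180],.096)
E
```

```text
time: 14.35
tool_pos: [542.3, -51.2, 215.0]
tcp_rot: [3.141, -0.002, 0.096]
contact_force: [0.7, -0.7, 0.2]
grip_width: 69.6
finger_force: 0.0
[462.60527935 -36.29699611 138.10184736] [array([-0. ,  0.2]), array([-0.2, -0. ])]
top [([342.4, 209.3], 0.65)]
side [([333.0, 204.8], 0.8)]
turn [-0.01  0.01 -0.01] shift [-2.549 -0.858  1.721] now [541.6 -51.3 212.6] t 14.55 w 69.5 F [-0.7  0.2  0.6] 0.0
```

View pics/h5.png

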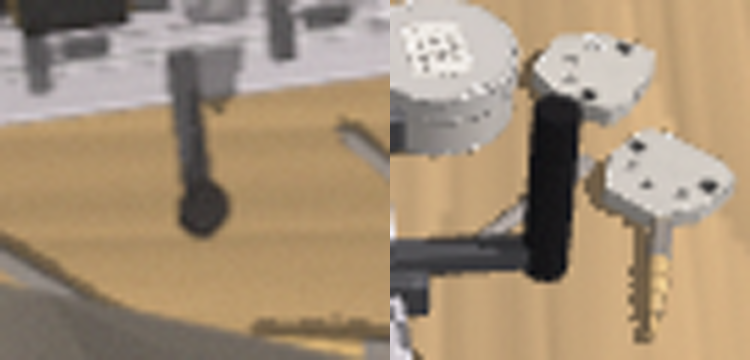

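```bash
python3 -m pendant '[-0.65,-0.19,0,0,0,0,-0.3, -0.64,-0.19,0,0,0,0,-0.3, -0.64,-0.19,0,0,0,0,-0.3, -0.64,-0.19,0,0,0,0,-0.3, 0,0,0.8,0,0,0,-0.3, 0,0,0.6,0,0,0,-0.3, 0,0,0.6,0,0,0,-0.3, 0,0,0.6,0,0,0,-0.3, 0,0,0.5,0,0,0,-0.3, 0,0,0.5,0,0,0,-0.3, 0,0,0,0,0,0,-0.3]'
python3 -m pendant '[0,0,0,0,0,0,1, 0,0,0,0,0,0,1, 0,0,0,0,0,0,1, 0,0,0,0,0,0,1, 0,0,0,0,0,0,1, 0,0,0,0,0,0,1, 0,0,0,0,0,0,1]'
```

```text
time: 15.65
tool_pos: [460.7, -35.7, 102.4]
tcp_rot: [-3.139, 0.006, 0.095]
contact_force: [0.2, -0.2, 0.0]
grip_width: 59.9
finger_force: 0.0
time: 16.35
tool_pos: [463.0, -37.8, 105.5]
tcp_rot: [3.139, 0.0, 0.096]
contact_force: [-1.5, -7.9, 0.7]
grip_width: 15.1
finger_force: 30.0
```

Run:
```python
import numpy as np
h=np.array([513,66.8]);v0=np.array([463,-37.8])-h;yaw=.096;p=h+v0;out=[]
for i in range(24):
    th=1.57*(i+1)/24;c,s=np.cos(th),np.sin(th);t=h+np.array([c*v0[0]+s*v0[1],-s*v0[0]+c*v0[1]])
    X=np.array([np.cos(yaw),np.sin(yaw)]);Y=np.array([np.sin(yaw),-np.cos(yaw)])
    d=np.round([(t-p)@X/30,(t-p)@Y/30],2);p=p+30*(d[0]*X+d[1]*Y);yaw-=np.radians(.27*4)
    out.append(f"{d[0]:g},{d[1]:g},0,0,0,0.27,1")
print(", ".join(out[:12]));print(", ".join(out[12:]));print(p,yaw)
```

```text
-0.21,-0.14,0,0,0,0.27,1, -0.21,-0.14,0,0,0,0.27,1, -0.2,-0.16,0,0,0,0.27,1, -0.19,-0.17,0,0,0,0.27,1, -0.18,-0.17,0,0,0,0.27,1, -0.17,-0.18,0,0,0,0.27,1, -0.17,-0.19,0,0,0,0.27,1, -0.16,-0.2,0,0,0,0.27,1, -0.15,-0.21,0,0,0,0.27,1, -0.13,-0.21,0,0,0,0.27,1, -0.13,-0.22,0,0,0,0.27,1, -0.12,-0.22,0,0,0,0.27,1
-0.11,-0.23,0,0,0,0.27,1, -0.09,-0.23,0,0,0,0.27,1, -0.09,-0.24,0,0,0,0.27,1, -0.07,-0.24,0,0,0,0.27,1, -0.06,-0.25,0,0,0,0.27,1, -0.06,-0.25,0,0,0,0.27,1, -0.04,-0.25,0,0,0,0.27,1, -0.02,-0.25,0,0,0,0.27,1, -0.02,-0.25,0,0,0,0.27,1, -0,-0.25,0,0,0,0.27,1, 0,-0.25,0,0,0,0.27,1, 0.02,-0.26,0,0,0,0.27,1
[408.36667278 116.84368969] -0.35638934211693013
```

```bash
python3 -m pendant '[-0.21,-0.14,0,0,0,0.27,1, -0.21,-0.14,0,0,0,0.27,1, -0.2,-0.16,0,0,0,0.27,1, 0,0,0,0,0,0,1]'
```

```text
time: 16.75
tool_pos: [442.3, -26.2, 105.4]
tcp_rot: [3.138, 0.002, 0.039]
contact_force: [-4.5, -11.9, 0.6]
grip_width: 15.0
finger_force: 30.0
```

```bash
python3 -m pendant '[-0.19,-0.12,0,0,0,0.27,1, -0.18,-0.17,0,0,0,0.27,1, -0.17,-0.18,0,0,0,0.27,1, -0.17,-0.19,0,0,0,0.27,1, -0.16,-0.2,0,0,0,0.27,1, -0.15,-0.21,0,0,0,0.27,1, -0.13,-0.21,0,0,0,0.27,1, -0.13,-0.22,0,0,0,0.27,1, -0.12,-0.22,0,0,0,0.27,1]'
python3 -c "
from h import *
o=get_obs();v=np.array(o['tool_pos'])[:2]-[513,66.8];print(np.linalg.norm(v),1.571-0+0*1, (np.arctan2(-104.6,-50)-np.arctan2(v[1],v[0]))%(2*np.pi))"
```

```text
time: 17.65
tool_pos: [400.4, 25.7, 105.0]
tcp_rot: [3.136, 0.006, -0.13]
contact_force: [-12.2, -21.1, 8.6]
grip_width: 15.1
finger_force: 30.0
119.90198758389238 1.571 0.7751964985663862
```

Run:
```python
import numpy as np
from scipy.optimize import least_squares
P=np.array([[463,-37.8],[442.3,-26.2],[400.4,25.7]])
r=least_squares(lambda c:np.linalg.norm(P-c,axis=1)-116,[513,66]);h=r.x;print(h,r.fun)
v0=P[0]-h;v=P[2]-h;a0=np.arctan2(v0[1],v0[0]);th0=(a0-np.arctan2(v[1],v[0]))%(2*np.pi);print("theta",th0)
yaw=-.13;p=P[2].copy();n=12
for i in range(n):
    th=th0+(1.57-th0)*(i+1)/n;t=h+116*np.array([np.cos(a0-th),np.sin(a0-th)])
    X=np.array([np.cos(yaw),np.sin(yaw)]);Y=np.array([np.sin(yaw),-np.cos(yaw)])
    d=np.round([(t-p)@X/30,(t-p)@Y/30],2);p=p+30*(d[0]*X+d[1]*Y);yaw-=np.radians(.27*4)
    print(f"{d[0]:g},{d[1]:g},0,0,0,0.27,1",end=", ")
print(p,yaw)
```

```text
[507.95708801  69.25536186] [ 0.11197296 -0.14414424  0.04135783]
theta 0.7884500075560834
-0.12,-0.22,0,0,0,0.27,1, -0.1,-0.23,0,0,0,0.27,1, -0.1,-0.23,0,0,0,0.27,1, -0.08,-0.24,0,0,0,0.27,1, -0.08,-0.24,0,0,0,0.27,1, -0.06,-0.25,0,0,0,0.27,1, -0.05,-0.24,0,0,0,0.27,1, -0.04,-0.25,0,0,0,0.27,1, -0.03,-0.25,0,0,0,0.27,1, -0.01,-0.25,0,0,0,0.27,1, -0.01,-0.26,0,0,0,0.27,1, 0.01,-0.25,0,0,0,0.27,1, [401.06930183 114.14833232] -0.35619467105846503
```

```bash
python3 -m pendant '[-0.2,-0.2,0,0,0,0.27,1, -0.12,-0.23,0,0,0,0.27,1, -0.1,-0.23,0,0,0,0.27,1, -0.08,-0.24,0,0,0,0.27,1, -0.08,-0.24,0,0,0,0.27,1, -0.06,-0.25,0,0,0,0.27,1]'
cat >> h.py <<'E'
def gate():
    o=get_obs();h=np.array([508,69.3]);v=np.array(o['tool_pos'])[:2]-h;r=np.linalg.norm(v);u=v/r;t=np.array([u[1],-u[0]]);F=np.array(o['contact_force'])[:2]
    print("r",r,"th",(np.arctan2(-107.1,-45)-np.arctan2(v[1],v[0]))%(2*np.pi),"Frad,tan",F@u,F@t)
E
python3 -c "from h import *;gate()"
```

```text
time: 18.25
tool_pos: [390.6, 71.9, 105.1]
tcp_rot: [3.14, 0.003, -0.245]
contact_force: [-5.3, -4.5, 4.8]
grip_width: 15.1
finger_force: 30.0
r 117.41565987687562 th 1.1954755389890268 Frad,tan 5.163973097889901 -4.611245443031636
```

Past the detent and the forces are down; on to square.

```bash
python3 -m pendant '[-0.05,-0.24,0,0,0,0.27,1, -0.04,-0.25,0,0,0,0.27,1, -0.03,-0.25,0,0,0,0.27,1, -0.01,-0.25,0,0,0,0.27,1, -0.01,-0.26,0,0,0,0.27,1, 0.01,-0.25,0,0,0,0.27,1, 0,0,0,0,0,0,1, 0,0,0,0,0,0,1]'
python3 - <<'E'
from h import *
gate()
t=capture("top");s=capture("side")
v=np.hstack([cv2.resize(t[130:260,240:440,::-1],(615,400),interpolation=cv2.INTER_CUBIC)[:,:500],cv2.resize(s[200:240,275:305,::-1],(300,400),interpolation=cv2.INTER_CUBIC)])
cv2.imwrite("pics/f6.png",v)
b=s.mean(2).astype(int);print(np.c_[np.arange(219,230),b[219:230,286:300]])
E
```

```text
time: 19.05
tool_pos: [399.5, 116.2, 105.0]
tcp_rot: [3.139, 0.004, -0.357]
contact_force: [-6.2, -1.6, 4.8]
grip_width: 15.3
finger_force: 30.0
r 118.15497928307069 th 1.5810711668039534 Frad,tan 5.0291773698765105 -3.9117051722323275
[[219 224 217 126 124  92  98 125 142 123 124 124 124 121 218]
 [220 225 216 126 124 105  97 122 137 122 124 124 123 121 217]
 [221 223 217 126 124 121 116 123 123 122 123 123 124 124 229]
 [222 222 216 210 126 122 100 101  99 122 123 124 123 125 151]
 [223 220 217 215  85  45  76  77  57  45 100 123 124 125 138]
 [224 134 136 100  74 118 120 120 118 116  55  80 124 124 137]
 [225 121 124  37 120 123 100  46 120 120  72  74 123 124 137]
 [226 121 123  28 123 122  98  72 119 121  53  96 124 123 137]
 [227 122 124  73  61 100 120 118 121  79  71 121 123 123 136]
 [228 122 123 120  95  56  59  60  78  73 118 123 124 125 136]
 [229 123 123 124 121 117 118 117 117 116 122 122 124 127 135]]
```

View pics/f6.png

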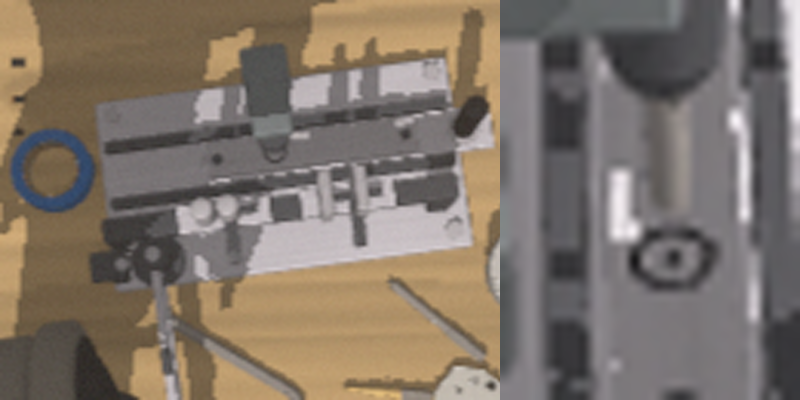

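```bash
python3 -c "from plant import close_job;print(close_job())"
```

```text
the job is handed in; nothing more can be done
None
```

I handed the job in at about 19 s: the strip ring is within about 1 mm of the drill point in the side camera, both catches are fully squeezed (round ears first, then flat), and the gripper is holding the gate square at about 1.58 rad. I don't know the verdict, because the hand-in returned none, and I saw no sign that the loose things on the board were disturbed.

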